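# Make up the snow globe pair and send its tray to the globe base

## Task

The slide tray should carry one lighthouse and one skater, but a glass pine cone has been put in one of its bays: stand a pine cone on the empty cork pad so that both cones are on the birch board, and stand whichever figurine is missing from the tray in the freed bay. Then slide the tray along its runners fully home against the stop at the end where the round mahogany globe base waits (not the carton's end), with nothing tipped and the other things left where they are.

Things in the scene. Friction and masses are not known exactly. Their poses are not given: they have to be found in the camera images.
- lighthouse: white ceramic lighthouse, 138 mm tall, round, about 0.3 kg: foot 62 mm across and 12 mm high, tower tapering from 52 mm across (13 mm up) to 45 mm (94 mm up), gallery ring 54 mm across at 96 to 101 mm, narrow lantern above. Origin: centre of the underside, z up. Starts either in the tray or on the board.
- skater: silver metal skater, 127 mm tall, 0.28 kg: round foot disc 64 mm across, 10 mm high; thin leg; skirt 52 mm across at 43 mm; round torso 25 mm across from 66 to 94 mm height (grip here, along its y axis); head above. Arms spread along its x to 46 mm either side at 96 to 117 mm height; free leg 45 mm along -x at 40 mm height. Origin: centre of the underside, z up. Starts in the tray or on the board.
- cone_a: standing green glass pine cone, 104 mm tall, round: flat foot 44 mm across, 57 mm across at 18 mm height, widest 60 mm at 34 mm, 58 mm at 52 mm, 53 mm at 68 mm, tapering to a point. Two identical ones: one starts in the tray, the other on the birch board; which is which varies. Origin: centre of the underside, z up.
- cone_b: standing green glass pine cone, 104 mm tall, round: flat foot 44 mm across, 57 mm across at 18 mm height, widest 60 mm at 34 mm, 58 mm at 52 mm, 53 mm at 68 mm, tapering to a point. Two identical ones: one starts in the tray, the other on the birch board; which is which varies. Origin: centre of the underside, z up.
- board: low scuffed birch shelf board, 340 mm (its x) by 150 mm (its y), top 30 mm above the table. Origin: centre of its underside. Fixed. At the start a row of four along its x, about 82 mm apart and in any order: one figurine, one pine cone, the jar, and the bare cork pad.
- pad: round cork pad, 70 mm across, 3 mm thick, stuck to the birch board, empty at the start. Origin: centre of its underside, level with the board's top.
- pad_top (a point): centre of the cork pad's upper face (33 mm above the table)
- runners: fixed wooden base plate (120 mm along its x, 352 mm along its y) with two brass runners along its y and a rubber stop at each end. Origin: centre of the underside; its front (-x) faces the robot.
- tray (a joint): travel of the grooved wooden tray along the runners' +y, m: 0 in the middle (start), +0.06 at the +y stop, -0.06 at the -y stop; takes about 2 N. Tray 120 mm (x) by 200 mm (y), floor 30 mm above the table, rim 14 mm above the floor and 5 mm thick; a ridge 6 mm wide, 10 mm high parts two bays, each 110 mm (x) by 92 mm (y) inside.
- bay_left (a point): centre of the floor of the tray's +y bay, moves with the tray; axes as the runners'
- bay_right (a point): centre of the floor of the tray's -y bay, moves with the tray; axes as the runners'
- tray_knob (a point): on the axis of the upright brass knob on the tray's front tab, 11 mm below its top and 72 mm above the table, where to pinch it from above. The knob is a post 20 mm across (23 mm at its top), 53 mm tall, 100 mm in front (-x) of the tray's middle; moves with the tray.
- globe_base: round turned mahogany globe base with a waist and a shallow recess on top, 100 mm across, 42 mm tall. Stands past one end of the runners; which end varies. Origin: centre of the underside. To be left alone.
- carton: plain cardboard carton, 90 x 90 x 85 mm, standing past the other end of the runners. Origin: centre of the underside. To be left alone.
- jar: glue jar with steel cap, 52 mm across, 75 mm tall, on the birch board. Origin: centre of the underside. To be left alone.
- snow_globe: finished snow globe, 92 mm across, 115 mm tall, in front of the runners. Origin: centre of the underside. To be left alone.
- mug: blue ceramic mug, 80 mm across without its handle, 90 mm tall, behind the runners. Origin: centre of the underside. To be left alone.
- tin: tin can, 70 mm across, 85 mm tall, behind the runners. Origin: centre of the underside. To be left alone.
- brush: brush, 190 mm long, lying in front of the runners. Origin near its middle, x along it. To be left alone.

How it is judged (in metres and radians):
On the way, in this order (a step that is already met when the one before it is completed fails the run):
1. the tray's pine cone is out: both pine cones stand upright on the birch board, one of them released within 12 mm of the centre of the cork pad ((((horizontal distance between cone_a and pad_top below 0.012 m and z of cone_a in the frame of pad_top between -0.006 and 0.006 m and angle between cone_a's own z axis and vertical below 0.12 rad and (contact force between the fingers and cone_a below 0.1 N and linear speed of cone_a below 0.03 m/s)) and (x of cone_b in the frame of board between -0.165 and 0.165 m and y of cone_b in the frame of board between -0.07 and 0.07 m and z of cone_b in the frame of board between 0.024 and 0.04 m and angle between cone_b's own z axis and vertical below 0.12 rad)) or ((horizontal distance between cone_b and pad_top below 0.012 m and z of cone_b in the frame of pad_top between -0.006 and 0.006 m and angle between cone_b's own z axis and vertical below 0.12 rad and (contact force between the fingers and cone_b below 0.1 N and linear speed of cone_b below 0.03 m/s)) and (x of cone_a in the frame of board between -0.165 and 0.165 m and y of cone_a in the frame of board between -0.07 and 0.07 m and z of cone_a in the frame of board between 0.024 and 0.04 m and angle between cone_a's own z axis and vertical below 0.12 rad)))), for 0.2 s.
2. the lighthouse and the skater stand upright and released on the tray's floor, one in each bay, within 30 mm of the bay's centre ((((distance between lighthouse and bay_left below 0.03 m and z of lighthouse in the frame of bay_left between -0.006 and 0.006 m and angle between lighthouse's own z axis and vertical below 0.12 rad and (contact force between the fingers and lighthouse below 0.1 N and linear speed of lighthouse below 0.03 m/s)) and (distance between skater and bay_right below 0.03 m and z of skater in the frame of bay_right between -0.006 and 0.006 m and angle between skater's own z axis and vertical below 0.12 rad and (contact force between the fingers and skater below 0.1 N and linear speed of skater below 0.03 m/s))) or ((distance between skater and bay_left below 0.03 m and z of skater in the frame of bay_left between -0.006 and 0.006 m and angle between skater's own z axis and vertical below 0.12 rad and (contact force between the fingers and skater below 0.1 N and linear speed of skater below 0.03 m/s)) and (distance between lighthouse and bay_right below 0.03 m and z of lighthouse in the frame of bay_right between -0.006 and 0.006 m and angle between lighthouse's own z axis and vertical below 0.12 rad and (contact force between the fingers and lighthouse below 0.1 N and linear speed of lighthouse below 0.03 m/s))))), for 0.2 s.
At the end, for the whole second after the job is handed in: The tray rests within 5 mm of the stop at the globe base's end; lighthouse and skater stand on its floor, one per bay, within 30 mm of the bay's centre; both cones stand on the birch board, one within 12 mm of the cork pad's centre; all upright within 7 degrees, released and at rest ((((horizontal distance between cone_a and pad_top below 0.012 m and z of cone_a in the frame of pad_top between -0.006 and 0.006 m and angle between cone_a's own z axis and vertical below 0.12 rad and (contact force between the fingers and cone_a below 0.1 N and linear speed of cone_a below 0.03 m/s)) and (x of cone_b in the frame of board between -0.165 and 0.165 m and y of cone_b in the frame of board between -0.07 and 0.07 m and z of cone_b in the frame of board between 0.024 and 0.04 m and angle between cone_b's own z axis and vertical below 0.12 rad)) or ((horizontal distance between cone_b and pad_top below 0.012 m and z of cone_b in the frame of pad_top between -0.006 and 0.006 m and angle between cone_b's own z axis and vertical below 0.12 rad and (contact force between the fingers and cone_b below 0.1 N and linear speed of cone_b below 0.03 m/s)) and (x of cone_a in the frame of board between -0.165 and 0.165 m and y of cone_a in the frame of board between -0.07 and 0.07 m and z of cone_a in the frame of board between 0.024 and 0.04 m and angle between cone_a's own z axis and vertical below 0.12 rad))) and (((distance between lighthouse and bay_left below 0.03 m and z of lighthouse in the frame of bay_left between -0.006 and 0.006 m and angle between lighthouse's own z axis and vertical below 0.12 rad and (contact force between the fingers and lighthouse below 0.1 N and linear speed of lighthouse below 0.03 m/s)) and (distance between skater and bay_right below 0.03 m and z of skater in the frame of bay_right between -0.006 and 0.006 m and angle between skater's own z axis and vertical below 0.12 rad and (contact force between the fingers and skater below 0.1 N and linear speed of skater below 0.03 m/s))) or ((distance between skater and bay_left below 0.03 m and z of skater in the frame of bay_left between -0.006 and 0.006 m and angle between skater's own z axis and vertical below 0.12 rad and (contact force between the fingers and skater below 0.1 N and linear speed of skater below 0.03 m/s)) and (distance between lighthouse and bay_right below 0.03 m and z of lighthouse in the frame of bay_right between -0.006 and 0.006 m and angle between lighthouse's own z axis and vertical below 0.12 rad and (contact force between the fingers and lighthouse below 0.1 N and linear speed of lighthouse below 0.03 m/s)))) and ((y of globe_base in the frame of runners above 0 m and value of joint tray above 0.055 m) or (y of globe_base in the frame of runners below 0 m and value of joint tray below -0.055 m)) and velocity of joint tray between -0.01 and 0.01 m/s); the robot touches nothing.
It fails at once if a bystander (jar, snow globe, mug, tin, brush, carton or globe base) is shoved or lifted more than 30 mm (distance of any of jar, snow_globe, mug, tin, brush, carton, globe_base from where it was at the start of the episode above 0.03 m).
It fails at once if the lighthouse, the skater or a pine cone tips over (more than 40 degrees) (angle between any of lighthouse, skater, cone_a, cone_b's own z axis and vertical above 0.7 rad).
It also fails if it takes over 72 s, if anything falls off the work surface, if the arm or the gripper's body presses on something with over 40 N, if the wrist force passes 120 N, or if a joint passes its speed limit or range.

## Robot

A 7-joint arm with a two-finger parallel gripper is mounted at the origin on the work surface. World frame = base frame: x ahead of the robot, y to its left, z up, the work surface at z = 0. Lengths are in m, angles in degrees, forces in N, time in s.
With the tool pointing down it reaches from about 0.425 to 0.925 m from the base axis. Payload 6.8 kg.
Tool frame: the origin (TCP) lies midway between the tips of the shut fingers; the grasp point (between the pads) lies 19 mm behind it (pinch_z is the distance from the TCP to the grasp point, in m); z points along the fingers, y is the line along which they close (so a half turn about z gives the same grasp; the last joint's range is limited). The gripper opens to 88 mm and grips with 3 to 60 N. Pads are 20 mm wide; open, the fingers measure 115 mm over their backs; the gripper's body (75 mm by 178 mm) begins 61 mm behind the grasp point.
Start: joints at [57.118, 27.33, 1.283, 89.118, -0.659, 63.558, -4.761], TCP at [0.303, -0.603, 0.223] pointing down, gripper open.
Joint ranges: [-169.35, 169.35], [-19.33, 120.38], [-80.79, 83.38], [13.8, 139.57], [-78.32, 258.32], [9.67, 109.79], [-169.56, 169.56]. Speed limits (degrees/s): [136.94, 136.94, 180, 180, 180, 180, 180].

## Interface

Orientations are given as a 3x3 rotation matrix whose columns are the frame's x, y, z axes.
In Python, from station import * gives the robot as it stands. Calls block until the motion is done:
- move_pose(position, orientation): joint-space move of the TCP to a pose.
- servo_line(position, speed=0.15, ori=None, until_force=None): straight line of the TCP; ori=None keeps the orientation; speed is the mean speed in m/s. With until_force (N) it stops when the force on the tool has changed by that much, and returns True; else False.
- move_j(angles): joint-space move.
- gripper_to(opening, grip_force=None): opening from 0.0 (shut) to 1.0 (fully open); grip_force is the grip in N (None keeps the last); returns when the fingers have stopped.
- dwell(seconds).
- inverse_kinematics(position, orientation): joint angles nearest the present ones, or None.
- snapshot(name): name is "side" or "top" or "wrist"; returns a dict with "image" (400x640x3 uint8, blue, green, red), "intrinsics" (3x3 intrinsics, pixels), "R" (3x3) and "t" (3): a world point X has camera coordinates R X + t. Camera axes: x right, y down, z forward; pixel columns grow to the right and rows downward; lengths in m; the calibration is good to about 2 mm. A picture is of the moment at which its call begins. There is no depth.
A pose or a line that the arm cannot do raises Unreachable and nothing moves.
- job_done(): hands the job in; it is judged then, once.
Readings, each from a call of its own:
- get_t(): time.
- get_qpos(): joint angles.
- get_qd(): joint speeds.
- get_effort(): joint torques, N m.
- get_ee_pos(): TCP position.
- get_tool_rot(): TCP orientation.
- get_wrist_force(): force on the tool from outside, world axes, zero at the start.
- get_moment(): the same for the moment, N m.
- get_finger_gap(): opening from 0.0 (shut) to 1.0 (fully open).
- get_finger_force(): force on a finger pad.
Only numpy, scipy, OpenCV 4.12 (cv2) and the standard library are available. Lean on these libraries where they do the work, as an engineer would, in place of code of your own. Each camera call takes 0.05 s, during which the arm holds its last target. There are 200 camera calls.

## Working session

There is one attempt and no reset: what is moved stays moved. The work goes in short steps, each a Python script; the robot and the scene stay as the last script left them, time stands still between calls to the robot, and variables do not carry over. Pictures are saved under pics/ and viewed, at most 10 in all, crops included, and the job is handed in when it is done.

```bash
ls; mkdir -p pics; python3 - <<'E'
from station import *
import cv2,numpy as np
for n in("top","side"):
    s=snapshot(n); cv2.imwrite(f"pics/{n}0.png",s["image"]); np.savez(f"{n}0.npz",**s)
    print(n,s["intrinsics"].round(1).tolist(),s["R"].round(3).tolist(),s["t"].round(3).tolist(), (-s["R"].T@s["t"]).round(3))
print(get_t(),get_tool_rot().round(3) if hasattr(get_tool_rot(),'round') else get_tool_rot())
E
```

```text
pics
top [[509.2, 0.0, 329.3], [0.0, 509.2, 191.4], [0.0, 0.0, 1.0]] [[-0.025, -1.0, -0.008], [-0.993, 0.026, -0.115], [0.115, 0.005, -0.993]] [0.047, 0.558, 1.487] [0.385 0.025 1.542]
side [[412.1, 0.0, 323.2], [0.0, 412.1, 207.2], [0.0, 0.0, 1.0]] [[-0.963, -0.269, -0.008], [-0.199, 0.733, -0.651], [0.181, -0.625, -0.759]] [0.541, 0.122, 1.036] [0.358 0.704 0.87 ]
0.1 [[ 0.893  0.449 -0.001]
 [ 0.449 -0.893  0.001]
 [-0.    -0.002 -1.   ]]
```

View pics/top0.png

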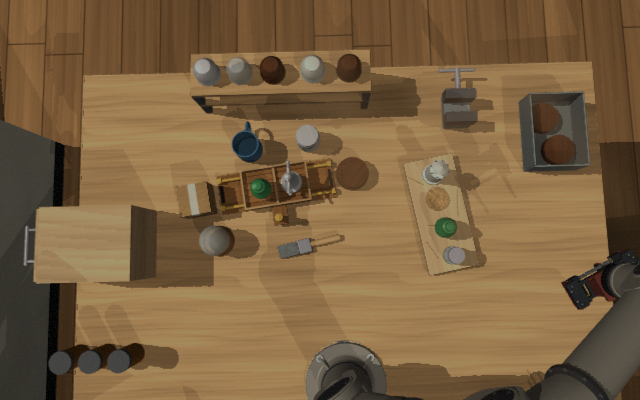

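View pics/side0.png

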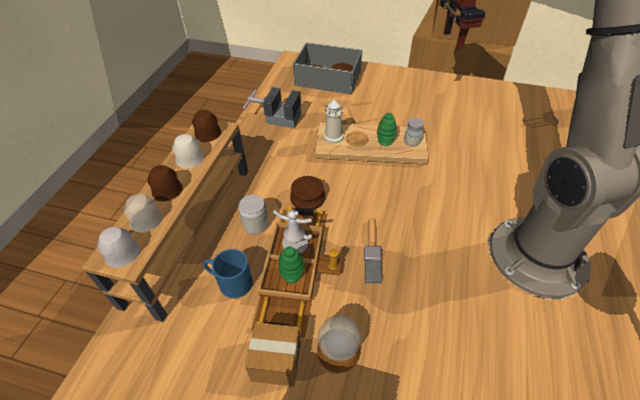

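The top view shows the tray's cone at px (260,188), in the +y bay, and the skater at (291,182). The globe base is at (352,173), the -y end, and the knob is at (280,217). On the board are the lighthouse (434,172), pad (437,200), cone (446,227) and jar (455,255). The side view agrees.

```bash
cat > h.py <<'E'
import cv2,numpy as np
def ray(s,px):
    d=s["R"].T@np.linalg.solve(s["intrinsics"],[px[0],px[1],1.]); return -s["R"].T@s["t"],d
def onplane(s,px,z):
    c,d=ray(s,px); return c+d*(z-c[2])/d[2]
def tri(s1,p1,s2,p2):
    c1,d1=ray(s1,p1);c2,d2=ray(s2,p2)
    k=np.linalg.lstsq(np.c_[d1,-d2],c2-c1,rcond=None)[0]
    a,b=c1+k[0]*d1,c2+k[1]*d2
    return (a+b)/2,np.linalg.norm(a-b)
def blobs(img,lo,hi,amin=60):
    m=cv2.inRange(cv2.cvtColor(img,cv2.COLOR_BGR2HSV),lo,hi)
    m=cv2.morphologyEx(m,cv2.MORPH_CLOSE,np.ones((5,5)))
    cs=[c for c in cv2.findContours(m,cv2.RETR_EXTERNAL,cv2.CHAIN_APPROX_NONE)[0] if cv2.contourArea(c)>amin]
    return [(np.array(cv2.minEnclosingCircle(c)[0]),cv2.contourArea(c),c) for c in cs]
E
python3 - <<'E'
from h import *
T=dict(np.load("top0.npz"));S=dict(np.load("side0.npz"))
G=((45,90,25),(85,255,255))
bt=blobs(T["image"],*G);bs=blobs(S["image"],*G)
for b in bt:print("top",b[0].round(1),b[1])
for b in bs:print("side",b[0].round(1),b[1])
bt=sorted(bt,key=lambda b:b[0][0]);bs=sorted(bs,key=lambda b:-b[0][1])
for a,b in zip(bt,bs):
    print("tri",tri(T,a[0],S,b[0]), "plane.068",onplane(T,a[0],.068).round(4))
for n,px,z in [("pad",(437.5,200),.033),("light",(434,172),.13),("knob",(280,216),.083),("globeb",(352,173),.042),("rl",(221.5,195),.02),("rr",(333,176.5),.02),("b1",(405,164),.03),("b2",(456,154),.03),("b3",(430,275),.03),("b4",(479,264),.03)]:print(n,onplane(T,px,z).round(3))
a=cv2.resize(T["image"][140:235,170:380],None,fx=3.8,fy=3.1,interpolation=cv2.INTER_CUBIC)[:,:798]
b=cv2.resize(T["image"][145:285,390:500],None,fx=2.9,fy=2.15)  # board
b=cv2.copyMakeBorder(b,0,0,0,800-b.shape[1]-2,cv2.BORDER_CONSTANT)
im=np.vstack([a,b]);print(im.shape);cv2.imwrite("pics/c1.png",im[:600])
E
```

```text
top [445.  226.8] 292.0
top [260.1 187.9] 284.5
side [289.5 264.5] 645.5
side [387.9 129. ] 420.5
tri (array([0.57198073, 0.23385106, 0.0748853 ]), np.float64(0.005425326608904515)) plane.068 [0.5702 0.2342 0.068 ]
tri (array([ 0.44175656, -0.29558419,  0.08103219]), np.float64(0.0013917445649598073)) plane.068 [ 0.443  -0.2984  0.068 ]
pad [ 0.524 -0.288  0.033]
light [ 0.594 -0.262  0.13 ]
knob [0.485 0.176 0.083]
globeb [ 0.611 -0.036  0.042]
rl [0.558 0.358 0.02 ]
rr [0.605 0.021 0.02 ]
b1 [ 0.636 -0.197  0.03 ]
b2 [ 0.662 -0.351  0.03 ]
b3 [ 0.305 -0.256  0.03 ]
b4 [ 0.333 -0.401  0.03 ]
(595, 798, 3)
```

```bash
cat >> h.py <<'E'
def down(c,):
    y=np.array([c[0],c[1],0.]);y/=np.linalg.norm(y);z=np.array([0,0,-1.]);return np.c_[np.cross(y,z),y,z]
TX=np.array([.990,.138,0])   # tray x axis
BX=np.array([.986,.165,0])   # board x axis
BY=np.array([-.165,.986,0])
E
python3 - <<'E'
from station import *
from h import *
def best(p,c):
    q0=np.array(get_qpos());o=[]
    for s in(1,-1):
        q=inverse_kinematics(p,down(s*np.array(c)));
        print(s,None if q is None else np.round(q,0))
for p,c in [([.51,-.29,.33],BY),([.57,.2,.33],TX),([.48,.176,.1],[-.138,.99,0])]: best(p,c)
move_pose([.50,-.29,.36],down(-BY))
s=snapshot("wrist");np.savez("w1.npz",**s)
print((-s["R"].T@s["t"]).round(3),get_t())
move_pose([.56,.215,.36],down(TX))
s2=snapshot("wrist");np.savez("w2.npz",**s2)
print((-s2["R"].T@s2["t"]).round(3),get_t(),np.round(get_qpos()))
cv2.imwrite("pics/w1.png",s["image"]);cv2.imwrite("pics/w2.png",s2["image"])
E
```

```text
1 [ 52.  18. -37.  92.  11.  74. 113.]
-1 [ 25.  14.  -2.  94.   1.  72. -57.]
1 [  7.  21. -43.  89.  15.  75. -30.]
-1 [ 21.  30. -68.  88.  28.  81. 140.]
1 [ 18.  33. -59. 115.  36.  52.  38.]
-1 [  -2.   24.  -31.  116.   18.   44. -125.]
[ 0.57  -0.279  0.522] 1.6167
[0.551 0.284 0.522] 3.5083 [ -1.  18. -33.  88.  10.  78. -28.]
```

View pics/w1.png

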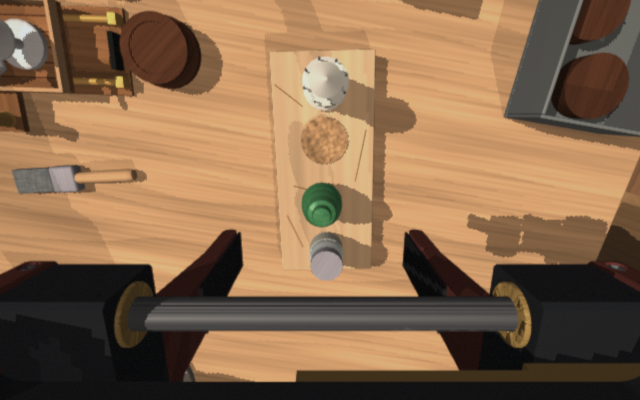

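View pics/w2.png

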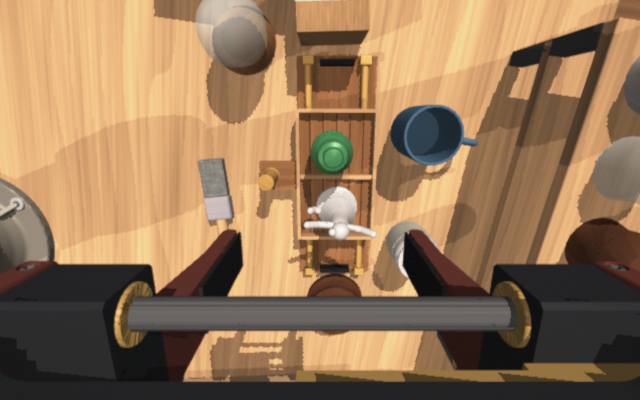

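w1 shows the lighthouse at (325,82), the pad at (325,140), the board cone at (321,204) and the jar at (326,257). w2 shows the tray's cone at (331,152), the knob at (268,179), and the skater around (337,210) with its arms across the tray.

```bash
python3 - <<'E'
from h import *
A=dict(np.load("w1.npz"));B=dict(np.load("w2.npz"));T=dict(np.load("top0.npz"))
G=((45,90,25),(85,255,255))
bt=sorted(blobs(T["image"],*G),key=lambda b:b[0][0])
for n,s,t in(("board",A,bt[1]),("tray",B,bt[0])):
    b=max(blobs(s["image"],*G),key=lambda b:b[1])
    print(n,b[0],onplane(s,b[0],.066).round(4),"tri",tri(s,b[0],T,t[0]),"top plane",onplane(T,t[0],.07).round(4))
print("tips",onplane(A,(321,213),.134).round(4),onplane(B,(333,158),.134).round(4))
# pad: pixels of cork inside window, by hue/texture: darker & redder than birch
I=A["image"][105:175,290:362].astype(int);hsv=cv2.cvtColor(A["image"],cv2.COLOR_BGR2HSV)
print("pad hsv",hsv[135:145,320:330].reshape(-1,3).mean(0),"birch",hsv[170:178,335:345].reshape(-1,3).mean(0))
m=np.zeros(hsv.shape[:2],np.uint8);m[108:172,295:356]=(cv2.medianBlur(hsv[:,:,1],5)[108:172,295:356]>135)*255
m=cv2.morphologyEx(m,cv2.MORPH_OPEN,np.ones((9,9)))
c=max(cv2.findContours(m,0,1)[0],key=cv2.contourArea);(cc,r)=cv2.minEnclosingCircle(c);print("pad",cc,r,onplane(A,cc,.033).round(4),"r m",r*.489/A["intrinsics"][0,0], cv2.boundingRect(c))
print("pad top cam",onplane(T,(437.5,200),.033).round(4))
print("light lantern",onplane(A,(325,75),.165).round(4),"circle",onplane(A,(325,82),.1).round(4))
print("knob",onplane(B,(268,179),.083).round(4))
c=[onplane(B,p,.044) for p in((299,110),(376,110),(301,237),(372,237))]
print("tray corners",np.round(c,4).tolist())
bc=[onplane(A,p,.03) for p in((270,52),(375,50),(283,270),(372,268))];print("board",np.round(bc,4).tolist())
im=np.hstack([cv2.resize(A["image"][45:185,260:390],(390,420)),cv2.resize(cv2.bitwise_and(A["image"],A["image"],mask=m)[45:185,260:390],(390,420))]);cv2.imwrite("pics/p.png",im)
E
```

```text
board [321.37719727 204.48245239] [ 0.4417 -0.2989  0.066 ] tri (array([ 0.44276992, -0.29847509,  0.06906335]), np.float64(0.0006692939489228224)) top plane [ 0.4429 -0.298   0.07  ]
tray [331.5 152. ] [0.5722 0.2333 0.066 ] tri (array([0.57107184, 0.23385983, 0.06860185]), np.float64(0.002042638086088449)) top plane [0.5699 0.234  0.07  ]
tips [ 0.4498 -0.2973  0.134 ] [0.5719 0.234  0.134 ]
pad hsv [ 14.44 128.52 184.58] birch [ 15.4625 107.125  220.8125]Traceback (most recent call last):
  File "<stdin>", line 14, in <module>
ValueError: max() iterable argument is empty
```

```bash
python3 - <<'E'
from h import *
A=dict(np.load("w1.npz"));B=dict(np.load("w2.npz"));T=dict(np.load("top0.npz"))
hsv=cv2.cvtColor(cv2.GaussianBlur(A["image"],(7,7),0),cv2.COLOR_BGR2HSV)
m=np.zeros(hsv.shape[:2],np.uint8);m[112:172,295:352]=(hsv[:,:,2]<207)[112:172,295:352]*255
m=cv2.morphologyEx(m,cv2.MORPH_OPEN,np.ones((9,9)))
c=max(cv2.findContours(m,0,1)[0],key=cv2.contourArea);(cc,r)=cv2.minEnclosingCircle(c);print("pad",cc,r,onplane(A,cc,.033).round(4),"r m",r*.489/A["intrinsics"][0,0], cv2.boundingRect(c))
print("light lantern",onplane(A,(325,75),.165).round(4),"circle",onplane(A,(325,82),.1).round(4))
print("knob",onplane(B,(268,179),.083).round(4))
c=[onplane(B,p,.044) for p in((299,110),(376,110),(301,237),(372,237))]
print("tray corners",np.round(c,4).tolist())
bc=[onplane(A,p,.03) for p in((270,52),(375,50),(283,270),(372,268))];print("board",np.round(bc,4).tolist())
im=np.hstack([cv2.resize(A["image"][45:185,260:390],(390,420)),cv2.resize(cv2.bitwise_and(A["image"],A["image"],mask=m)[45:185,260:390],(390,420))]);cv2.imwrite("pics/p.png",im)
E
```

```text
pad (320.4622497558594, 141.5) 28.819843292236328 [ 0.5291 -0.283   0.033 ] r m 0.04380801789268176 (295, 115, 54, 50)
light lantern [ 0.6083 -0.2755  0.165 ] circle [ 0.6073 -0.2762  0.1   ]
knob [0.4893 0.1863 0.083 ]
tray corners [[0.5186, 0.2838, 0.044], [0.6278, 0.2986, 0.044], [0.5443, 0.0911, 0.044], [0.6561, 0.1063, 0.044]]
board [[0.6401, -0.1927, 0.03], [0.6668, -0.3381, 0.03], [0.308, -0.2554, 0.03], [0.3361, -0.4024, 0.03]]
```

View pics/p.png

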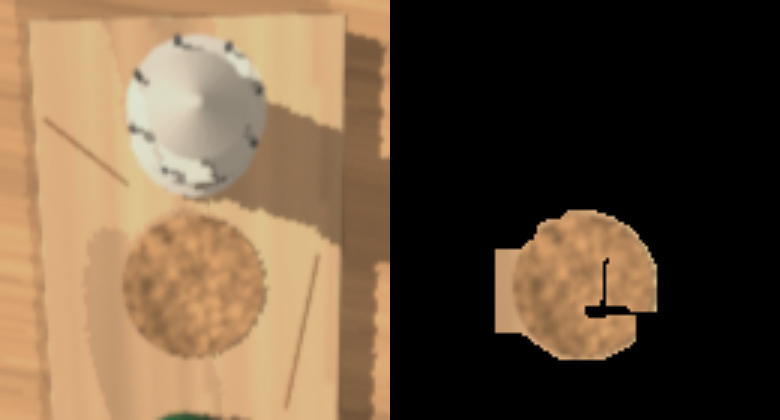

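```bash
python3 - <<'E'
from station import *
from h import *
A=dict(np.load("w1.npz"))
pad=onplane(A,(325,139.4),.033);print("pad",pad.round(4),"lh tip",onplane(A,(325.3,78.7),.168).round(4))
p=np.array([.5715,.2337,0])
move_pose(p+[0,0,.2],down(TX))
print(servo_line(p+[0,0,.061],.12,until_force=8))
gripper_to(0.0,18);print("gap mm",get_finger_gap()*88,get_finger_force())
servo_line(p+[0,0,.28],.2)
print("gap",get_finger_gap()*88)
move_pose([pad[0],pad[1],.25],down(-BY))
servo_line([pad[0],pad[1],.085],.15)
print("hit",servo_line([pad[0],pad[1],.060],.02,until_force=3),get_ee_pos())
s=snapshot("side");np.savez("s1.npz",**s)
print(get_t())
E
```

```text
pad [ 0.5333 -0.2892  0.033 ] lh tip [ 0.6045 -0.2764  0.168 ]
False
gap mm 59.30405689518696 18.000137116760015
gap 59.114923795362145
hit True [ 0.53317147 -0.28914982  0.06416205]
11.475
```

```bash
python3 - <<'E'
from h import *
T=dict(np.load("top0.npz"));S=dict(np.load("side0.npz"));A=dict(np.load("w1.npz"));S1=dict(np.load("s1.npz"))
print("A f",A["intrinsics"][0,0])
t=cv2.resize(T["image"][150:240,410:470],(400,600),interpolation=cv2.INTER_CUBIC)
a=cv2.resize(S["image"][90:170,310:390],(400,300),interpolation=cv2.INTER_CUBIC)
b=cv2.resize(S1["image"][90:170,310:390],(400,300),interpolation=cv2.INTER_CUBIC)
cv2.imwrite("pics/cmp.png",np.hstack([t,np.vstack([a,b])]))
def proj(s,X):
    c=s["intrinsics"]@(s["R"]@np.array(X)+s["t"]);return (c[:2]/c[2]).round(1)
for X in([.5333,-.2892,.033],[.524,-.287,.033]):print("top",proj(T,X),"side",proj(S,X),"w",proj(A,X))
E
```

```text
A f 321.6968958611072
top [437.8 197. ] side [356.6 137.6] w [325.  139.4]
top [437.2 200.1] side [359.3 138.5] w [322.5 145.4]
```

View pics/cmp.png

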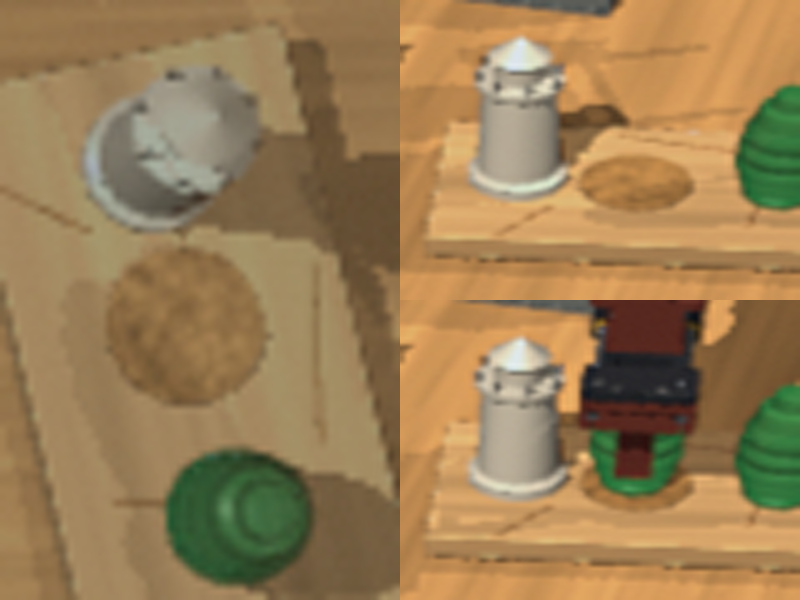

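The wrist, side and top views put the pad at about (0.531, -0.289), within 3 mm of the cone. In the lower-right crop the held cone is centred on the cork: cone x≈637, pad x≈636. I'll release it.

```bash
python3 - <<'E'
from station import *
from h import *
T=dict(np.load("top0.npz"));S=dict(np.load("side0.npz"))
lh=[onplane(T,(432.75,173.2),.036),onplane(T,(440.2,166),.168),onplane(S,(333.1,137),.036)]
print(np.round(lh,4).tolist(), tri(T,(432.75,173.2),S,(333.1,137)))
p=np.array(get_ee_pos())
gripper_to(1.0)
servo_line(p+[0,0,.14],.15)
dwell(.2)
q=np.mean([l[:2] for l in lh]+[[.6045,-.2764]],0);print(q,get_t())
move_pose([q[0]-.05,q[1],.33],down(-BY))
s=snapshot("wrist");np.savez("w3.npz",**s);t=snapshot("top");np.savez("t3.npz",**t)
b=[x for x in blobs(s["image"],(45,90,25),(85,255,255))]
for x in b:print(x[0].round(1),x[1],onplane(s,x[0],.068).round(4))
for x in blobs(t["image"],(45,90,25),(85,255,255)):print("top",x[0].round(1),x[1],onplane(t,x[0],.07).round(4))
cv2.imwrite("pics/w3.png",s["image"])
E
```

```text
[[0.6048, -0.2771, 0.036], [0.6048, -0.2719, 0.168], [0.604, -0.2694, 0.036]] (array([ 0.60613492, -0.27872372,  0.02798166]), np.float64(0.00037674210653749384))
[ 0.60449638 -0.27369076] 13.4083
[327.5 250.5] 1518.5 [ 0.4404 -0.2999  0.068 ]
[331.2 187.7] 1514.5 [ 0.5318 -0.2893  0.068 ]
top [445. 227.] 298.0 [ 0.4424 -0.2979  0.07  ]
top [440.1 196.1] 251.5 [ 0.5321 -0.2884  0.07  ]
```

View pics/w3.png

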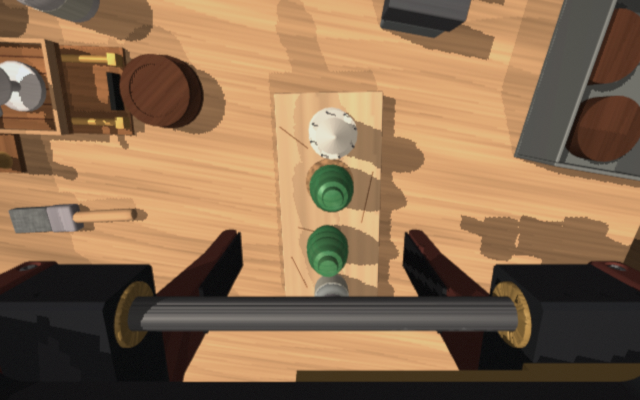

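w3 shows the cone standing centred on the cork at (331,188), the other cone untouched at (327,250), and the lighthouse at (333,133). Next is the lighthouse transfer.

```bash
python3 - <<'E'
from station import *
from h import *
p=np.array([.6045,-.2755,0])
move_pose(p+[0,0,.22],down(-BY))
print("hit",servo_line(p+[0,0,.093],.1,until_force=6),get_ee_pos())
gripper_to(0.0,20);print("gap mm",get_finger_gap()*88,get_finger_force())
servo_line(p+[0,0,.30],.2)
print("gap",get_finger_gap()*88)
b=np.array([.577,.239,0])
move_pose(b+[0,0,.28],down(TX))
servo_line(b+[0,0,.11],.15)
print("hit",servo_line(b+[0,0,.088],.02,until_force=3),get_ee_pos(),get_finger_gap()*88)
s=snapshot("side");np.savez("s4.npz",**s);cv2.imwrite("pics/s4.png",cv2.resize(s["image"][120:400,180:420],(685,600*800//800)))
print(get_t())
E
```

```text
hit False [ 0.60501548 -0.27568407  0.09378809]
gap mm 52.89594390062176 20.000027241767384
gap 52.922720367044654
hit True [0.57709671 0.23898194 0.09295921] 52.90236280212563
21.8917
```

View pics/s4.png

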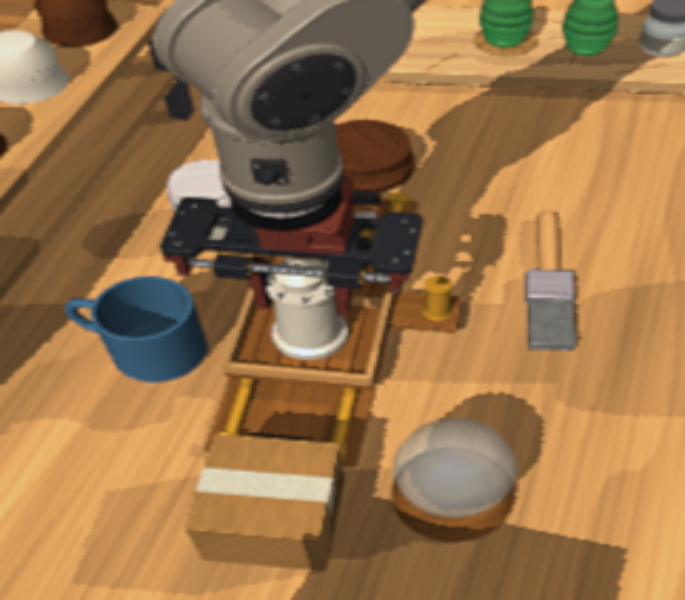

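s4 shows the lighthouse upright in the middle of the bay, its foot at crop (310,335), with the knob top at crop (438,283). I'll release it and measure the knob.

```bash
python3 - <<'E'
from station import *
from h import *
p=np.array(get_ee_pos())
gripper_to(1.0)
servo_line(p+[0,0,.14],.15)
move_pose([.47,.13,.33],down(TX))
dwell(.1)
s=snapshot("wrist");np.savez("w5.npz",**s)
S=dict(np.load("s4.npz"));B=dict(np.load("w2.npz"));T=dict(np.load("top0.npz"))
print(onplane(S,(333,251.6),.083),onplane(B,(268,179),.083),onplane(T,(280,216),.083),tri(S,(333,251.6),B,(268,179)))
cv2.imwrite("pics/w5.png",s["image"]);print(get_t())
E
```

```text
[0.48699192 0.17925958 0.083     ] [0.48928547 0.18629111 0.083     ] [0.48542586 0.17584904 0.083     ] (array([0.4879517 , 0.18621292, 0.09039291]), np.float64(0.005715825731157121))
24.6
```

View pics/w5.png

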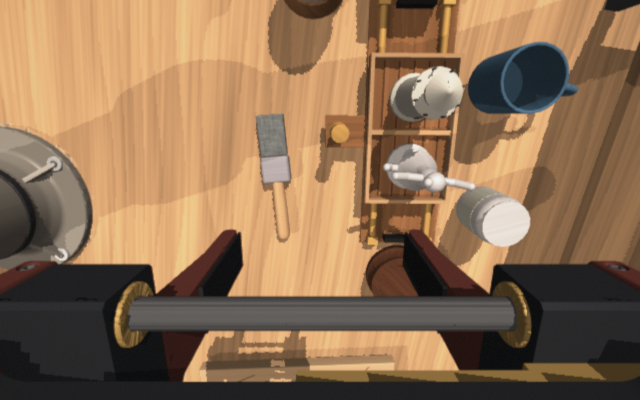

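w5 shows the lighthouse upright in the +y bay at (428,95), the skater upright at (415,168), and the knob top at (340,132).

```bash
python3 - <<'E'
from station import *
from h import *
s=dict(np.load("w5.npz"))
k=onplane(s,(340,132),.083);print("knob",k)
ty=np.array([-.138,.990,0])
assert abs(k[0]-.488)<.01 and abs(k[1]-.182)<.01
k=np.array([k[0],k[1],0])
qa=[(np.abs(np.array(inverse_kinematics(k+[0,0,.2],down(g*ty)))-get_qpos()).max(),g) for g in(1,-1) if inverse_kinematics(k+[0,0,.2],down(g*ty)) is not None];print(qa)
R=down(min(qa)[1]*ty)
move_pose(k+[0,0,.2],R)
print("hit",servo_line(k+[0,0,.053],.1,until_force=6))
gripper_to(0.0,10);print("gap mm",get_finger_gap()*88)
print("hit",servo_line(k+[0,0,.053]-.050*ty,.05),get_wrist_force())
e=servo_line(k+[0,0,.053]-.070*ty,.02,until_force=8);p=np.array(get_ee_pos());print(e,"travel",(p-k)@ty,get_wrist_force())
dwell(.2)
s=snapshot("top");np.savez("t6.npz",**s);print(get_t())
E
```

```text
knob [0.4858557  0.18264212 0.083     ]
[(np.float64(70.06394583365493), 1), (np.float64(100.04074336650484), -1)]
hit False
gap mm 22.153298196552917
hit False [-1.82792935 -2.20612971  1.74122144]
True travel -0.062070893782827374 [1.11153972 0.999187   3.5464624 ]
30.45
```

```bash
python3 - <<'E'
from station import *
from h import *
p=np.array(get_ee_pos())
gripper_to(1.0)
servo_line(p+[0,0,.25],.15)
move_pose([.45,-.1,.36],get_tool_rot())
dwell(.3)
t=snapshot("top");s=snapshot("side")
T=t["image"][130:290,180:500];cv2.imwrite("pics/fin.png",np.vstack([cv2.resize(T,(600,300)),cv2.resize(s["image"][80:400,200:460],(600,300))]))
for x in blobs(t["image"],(45,90,25),(85,255,255)):print("top",x[0].round(1),onplane(t,x[0],.07).round(4))
print(get_t(),get_finger_gap())
E
```

```text
top [445.9 227.1] [ 0.4419 -0.3004  0.07  ]
top [441.  196.3] [ 0.5315 -0.2909  0.07  ]
34.7 1.0036484010845133
```

View pics/fin.png

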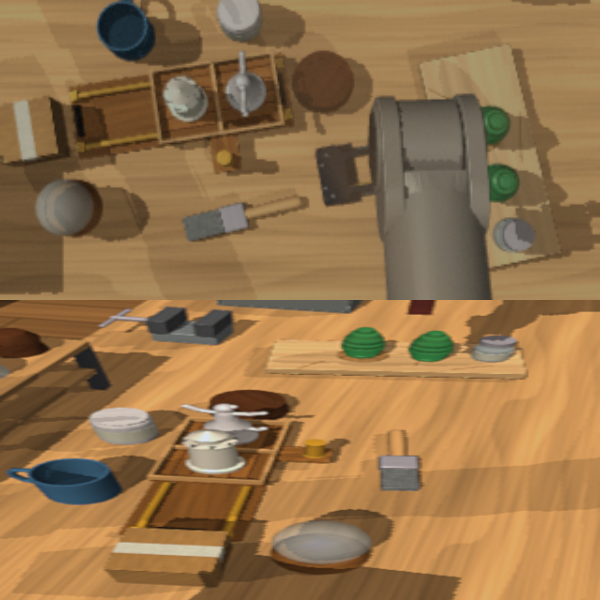

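The final picture shows the tray fully at the globe-base end with both figurines upright, both cones on the board, and the bystanders where they were.

```bash
python3 -c "
from station import *
print(job_done())"
```

```text
the job is handed in; nothing more can be done
None
```

I handed the job in at about 35 s of the 72 s limit, but got no verdict back: the tray's pine cone is on the cork pad, the lighthouse stands in the freed bay beside the skater, and the tray is home against the stop at the globe base's end, with nothing tipped and everything else where it was in the last pictures.

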